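# Put the measuring tools away in the shadow tray

## Task

Lift the dusting brush off the tool tray and lay it flat on the bare bench. Then put the caliper and the hex key away in the tray, each lying fully down in the foam pocket cut to its shape. Leave the loupe, the V block beside the microscope and the dressing stone where they are.

Things in the scene. Friction and masses are not known exactly. Their poses are not given: they have to be found in the camera images.
- tool_tray: Fixed grey sheet-metal tray, 246 x 260 mm (x, y), rim 19 mm high; it holds two dark foam inserts side by side along its x, in either order, whose top face is 20 mm above the bench. Origin: centre of the underside; z up. The bench left of the tray, x 0.38 to 0.57 m, y 0.38 to 0.44 m, is always bare.
- caliper_insert: Fixed foam insert 116 x 246 x 16 mm (x, y, z) in the tray with one pocket 10 mm deep with a lighter grey floor, cut to the caliper's outline with 3 mm clearance all round. Origin: centre of its underside, 4 mm above the bench.
- caliper_seat (a point): Point on the caliper pocket's floor (10 mm above the bench) where the caliper's origin belongs; the caliper seated has its axes parallel to this point's, same directions. A rectangular finger relief as deep as the pocket crosses it: in this frame x -34 to 56 mm, y 32 to 68 mm.
- key_insert: Fixed foam insert of the same size with an L-shaped pocket 10 mm deep for the hex key (3 mm clearance) and a second pocket in which a screwdriver already lies (fixed; its handle, on the insert's -x, +y side, stands 12 mm above the foam). Origin: centre of its underside, 4 mm above the bench.
- key_seat (a point): Point on the hex key pocket's floor (10 mm above the bench) where the hex key's origin belongs; the key seated has its axes parallel to this point's, same directions. A finger relief as deep as the pocket crosses the long leg: in this frame x -16 to 44 mm, y -17 to 17 mm.
- caliper: Steel vernier caliper, shut, rigid, 80 x 222 x 8 mm, 0.16 kg, lying on the bench. Origin: centre of its outline, on the underside. Beam along y: x 2 to 18 mm, y -111 to 111 mm, z 1 to 5 mm. Sliding head (fixed to the beam): x -4 to 24 mm, y 33 to 81 mm, z 0 to 8 mm, good to grip across x near y = 50 mm. Jaws at the +y end: x -40 to 40 mm, y 84 to 111 mm; the long jaws point to -x.
- hex_key: Black L-shaped hex key, 36 x 104 x 9 mm, 0.03 kg, lying on the bench. Origin: centre of its outline, on the underside. Long leg along y: x 10 to 18 mm, y -52 to 52 mm, z 0 to 9 mm, good to grip across x near y = 0. Short leg at the -y end, from x 18 to -18 mm, y -52 to -42 mm.
- dust_brush: Flat wooden dusting brush, 30 x 168 x 10 mm, 0.025 kg, lying on the foam across the caliper pocket at the start. Origin: centre of its outline, on the underside; handle along +y to y = 84 mm, bristles at -y; the middle is about 25 mm wide (x -13 to 12 mm, z 1 to 10 mm), good to grip across x at y = 0.
- loupe: Black eye loupe 41 mm across, 36 mm high, standing on the bench; bystander. Origin: centre of its underside.
- v_block: Ground steel V block 55 x 36 x 32 mm on the bench; bystander. Origin: centre of its underside.
- oil_stone: Dressing stone stick 25 x 100 x 13 mm on the bench; bystander. Origin: centre of its underside.
Things that resemble listed ones, but are neither listed nor needed, are in the scene too. What is shaped like the dust_brush but purple is not meant.

How it is judged:
By the outcome, as a careful person would: the job done as asked, in the order asked, and still so for the second after the job is handed in, with the robot touching nothing.
It also fails if it takes over 69 s, if anything falls off the work surface, if the arm or the gripper's body presses on something with over 40 N, if the wrist force passes 120 N, or if a joint passes its speed limit or range.

## Robot

A 7-joint arm with a two-finger parallel gripper is mounted at the origin on a cart in front of the work surface, level with it; the furniture and walls round the work are solid. World frame = base frame: x ahead of the robot, y to its left, z up, the work surface at z = 0. Lengths are in m, angles in rad, forces in N, time in s.
With the tool pointing down it reaches from about 0.4 to 0.875 m from the base axis. Payload 19.3 kg.
Tool frame: the origin (TCP) lies midway between the tips of the shut fingers; the grasp point (between the pads) lies 19 mm behind it; z points along the fingers, y is the line along which they close (so a half turn about z gives the same grasp; the last joint's range is limited). The gripper opens to 85 mm and grips with 20 to 120 N. Pads are 22 mm wide; open, the fingers measure 114 mm over their backs; the gripper's body (76 mm by 85 mm) begins 54 mm behind the grasp point. The pads swing forward as they close: fully open they stand 13 mm farther back than shut.
Start: joints at [-0.07, 0.521, -0.036, 1.599, 0.021, 1.021, -0.113], TCP at [0.625, -0, 0.231] pointing down, gripper open.
Joint ranges: [-2.91, 2.91], [-0.3, 2.13], [-1.5, 1.42], [0.17, 2.43], [-1.26, 4.41], [0.16, 1.93], [-2.52, 2.52]. Speed limits (rad/s): [1.89, 1.89, 2.39, 2.39, 3.01, 3.01, 3.01].

## Interface

Orientations are given as [roll, pitch, yaw] about the fixed x, y, z axes, in that order (R = Rz(yaw) Ry(pitch) Rx(roll)).
In Python, from workcell import bot gives the robot as it stands.
- The arm moves only by the tool move_arm, never from a script. Its argument "moves" is a list that holds one entry, the list of rows, each a list of 7 numbers: the opening, from 0 (shut) to 1 (fully open), then the shift along the tool's x, y, z in units of 1000 mm (1.0 is 1000 mm), then the turn, a rotation vector about the tool's x, y, z in units of 2 pi rad (1.0 is 2 pi rad). A call has 1 to 5 rows; each row is the pose to reach, as a shift and turn from the pose commanded when the call began, along the tool's axes at that moment, turning the shorter way round; what a row does not reach only later rows make up. A row lasts 1/10 s, in which the tool goes at most 50 mm and 8.59 degrees, less where a joint would pass 70% of its speed; a pose out of reach is approached as far as the arm can. A call with a number of a shift or a turn outside -1 to 1 is refused whole. A call with a gripper value outside its range is refused whole. The fingers move at their own pace and stop on an object; "force" is the grip in N (left out, the last holds). Time passes only in rows, so rows that repeat a pose let the fingers close. It gives the time, the measured TCP pose, the force, the opening and the grip force at its end, in the units of the state.
- bot.observe(): the state, without advancing time (a new reading comes with each control period).
- bot.grab_frame(name): name is "scene" or "side" or "wrist"; returns the picture (384x512x3 uint8, red, green, blue); there is no depth.
- bot.camera_params(name): a dict with "vertical_fov" (degrees; the focal length in pixels is half the picture's height over the tangent of half this angle, whatever the lens; pixels are square), "cx", "cy" (the principal point, pixels), "D" ([k1, k2, p1, p2, k3] as OpenCV has them; the pictures are not rectified), "R" (3x3) and "t" (3): a world point X has camera coordinates R X + t. Camera axes: x right, y down, z forward; pixel columns grow to the right and rows downward; lengths in m; the calibration is good to about 2 mm. A picture is of the moment at which its call begins: read the wrist's pose just before it. camera_params takes no time and is no camera call; for the wrist camera it gives the pose at the moment of the call.
- bot.job_done(): hands the job in; it is judged then, once.
The state is a dict: "clock": time; "qpos": joint angles; "qd": joint speeds; "joint_efforts": joint torques, N m; "position": TCP position; "tool_rot": TCP orientation; "force": force on the tool from outside, world axes, zero at the start; "moment": the same for the moment, N m; "grip_width": finger opening in m; "finger_force": force on a finger pad.
Only numpy, scipy, OpenCV 4.12 (cv2) and the standard library are available. Lean on these libraries where they do the work, as an engineer would, in place of code of your own. Each camera call takes 0.05 s, during which the arm holds its last target. There are 200 camera calls.

## Working session

There is one attempt and no reset: what is moved stays moved. The work goes in short steps, Python scripts to look and compute and a tool call to move; the robot and the scene stay as the last step left them, time stands still between calls to the robot, and variables do not carry over. Pictures are saved under pics/ and viewed, at most 10 in all, crops included, and the job is handed in when it is done.

Besides the shell and the picture viewer there is one more tool, called after "Request:" as a command line: name --argument value ..., lists and objects as JSON in quotes. move_arm: Moves the arm, as the interface text tells. Shifts and turns lie within -1 to 1; 1 stands for 1000 mm of shift or 2 pi rad of turn. Its arguments: {"type":"object","properties":{"moves":{"type":"array"},"force":{"type":"number"}},"required":["moves"]}

```bash
mkdir -p pics; ls; cat > h.py <<'E'
import numpy as np, cv2
from workcell import bot
from scipy.spatial.transform import Rotation as Ro
def cam(n):
    p=bot.camera_params(n); f=192/np.tan(np.radians(p['vertical_fov'])/2)
    return np.array([[f,0,p['cx']],[0,f,p['cy']],[0,0,1]]),np.array(p['D'],float),np.array(p['R']),np.array(p['t'])
def snap(n,name):
    import pickle
    c=cam(n); im=bot.grab_frame(n); cv2.imwrite(f'pics/{name}.png',im[:,:,::-1]); pickle.dump(c,open(f'pics/{name}.pkl','wb')); return im
def load(name):
    import pickle
    return cv2.imread(f'pics/{name}.png'),pickle.load(open(f'pics/{name}.pkl','rb'))
def w(c,uv,z):
    K,D,R,t=c; n=cv2.undistortPoints(np.array(uv,float).reshape(-1,1,2),K,D,None,None,None).reshape(-1,2) if 0 else cv2.undistortPoints(np.array(uv,float).reshape(-1,1,2),K,D).reshape(-1,2)
    C=-R.T@t; d=np.c_[n,np.ones(len(n))]@R
    return C+d*((np.asarray(z)-C[2])/d[:,2])[:,None]
def px(c,X):
    K,D,R,t=c; return cv2.projectPoints(np.array(X,float).reshape(-1,1,3),cv2.Rodrigues(R)[0],t,K,D)[0].reshape(-1,2)
def top(c,im,x0,x1,y0,y1,z,s):
    # rectified view: col = (y1-y)*s (left = +y), row = (x1-x)*s (up=+x)
    W,H=int((y1-y0)*s),int((x1-x0)*s); gx,gy=np.meshgrid(np.arange(W),np.arange(H))
    X=np.stack([x1-gy/s,y1-gx/s,np.full(gx.shape,z)],-1)
    m=px(c,X.reshape(-1,3)).reshape(H,W,2).astype(np.float32)
    return cv2.remap(im,m[...,0],m[...,1],cv2.INTER_CUBIC)
E
python3 - <<'E'
from h import *
a=snap('scene','s0'); b=snap('wrist','w0'); 
print(bot.observe())
for n in('scene','side','wrist'):
    c=cam(n); print(n,-c[2].T@c[3],c[0][0,0],c[1],c[2][2])
cv2.imwrite('pics/s0b.png',cv2.resize(a[:,:,::-1],(800,600),interpolation=cv2.INTER_CUBIC))
E
```

```text
pics
{'clock': 0.1, 'qpos': array([-0.07021005,  0.52195961, -0.03630587,  1.59993807,  0.02115395,
        1.02107765, -0.11279584]), 'qd': array([-0.00071706, -0.00090002, -0.002099  , -0.00021807,  0.00149479,
       -0.00062313, -0.00184036]), 'joint_efforts': array([ 6.00351588e-03, -9.28489351e+01,  1.98515877e+00, -3.70530617e+01,
        1.82421418e-02,  5.33716375e-03, -2.83208755e-05]), 'position': array([ 6.24708544e-01, -2.62838202e-05,  2.30784895e-01]), 'tool_rot': array([-3.14059361e+00,  4.02941395e-05,  1.57075658e+00]), 'force': array([0.28343817, 0.59520436, 0.94495275]), 'moment': array([ 0.02035669, -0.02586906,  0.02820043]), 'finger_force': 0.0, 'grip_width': 0.0852998494484858}
scene [-0.52176233  0.46592928  1.10132424] 486.0202313927493 [-0.02207468  0.          0.          0.          0.        ] [ 0.70572266 -0.22220839 -0.67273988]
side [ 0.95938327 -0.6365403   1.28782408] 402.1291071795383 [-0.00542034  0.          0.          0.          0.        ] [-0.25494955  0.49746909 -0.82917141]
wrist [0.62589449 0.07179659 0.37407382] 265.01740976393575 [-0.03150241  0.          0.          0.          0.        ] [-8.89864882e-04 -2.81757807e-01 -9.59485147e-01]
```

View pics/s0b.png

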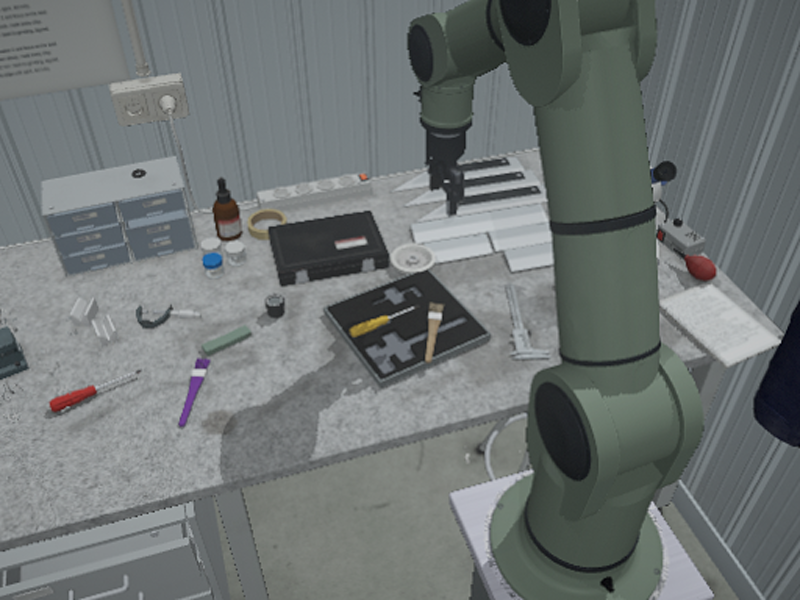

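The scene view shows the tray at (405,325), with the wooden brush lying across it at (434,330). The caliper is at (520,325) and a purple decoy brush at (195,390). I can't see the hex key yet.

```bash
python3 - <<'E'
from h import *
a=snap('side','d0')
cv2.imwrite('pics/d0b.png',cv2.resize(a[:,:,::-1],(800,600),interpolation=cv2.INTER_CUBIC))
im,c=load('s0')
print(w(c,np.array([[405,325],[434,330],[520,325]])*.64,[.02,.03,0]))
E
```

```text
[[ 0.53681164  0.10563047  0.02      ]
 [ 0.49487681  0.05818893  0.03      ]
 [ 0.48077498 -0.12825632  0.        ]]
```

View pics/d0b.png

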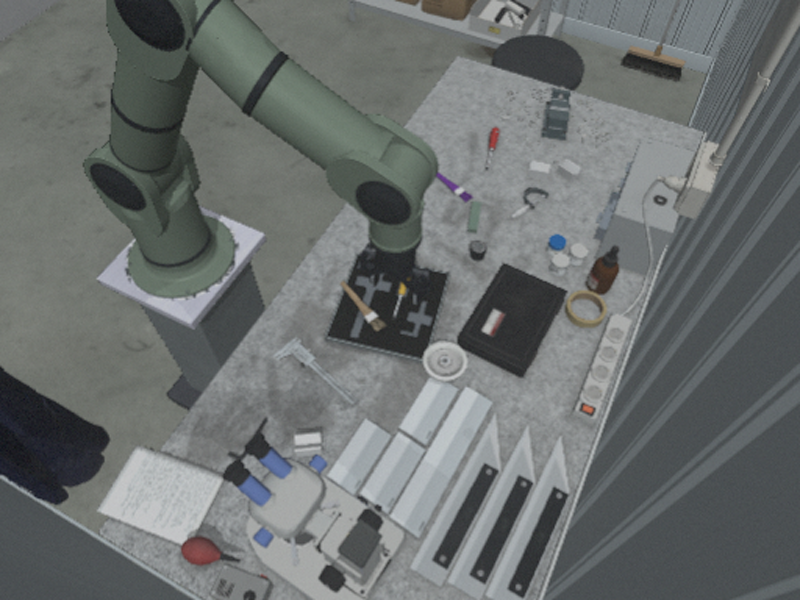

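The side view shows the tray at (390,300), the brush at (362,306), the caliper at (315,370) and the V block at (308,440). There is a thin black thing near (262,430). I'll make one composite of rectified side and wrist views to find the key.

```bash
python3 - <<'E'
from h import *
im,c=load('d0'); A=top(c,im,.3,.8,-.4,.3,.0,800)
im,c2=load('w0'); B=cv2.resize(im,(266,200))
K=np.zeros((600,800,3),np.uint8); K[:400,:560]=A[:400,:560]; K[400:600,:266]=B
im,c3=load('s0'); C=top(c3,im,.35,.75,-.4,.35,0,266) ; C=cv2.resize(C,(400,200)); K[400:600,270:670]=C
cv2.imwrite('pics/k.png',K)
E
```

```text
(no output)
```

View pics/k.png

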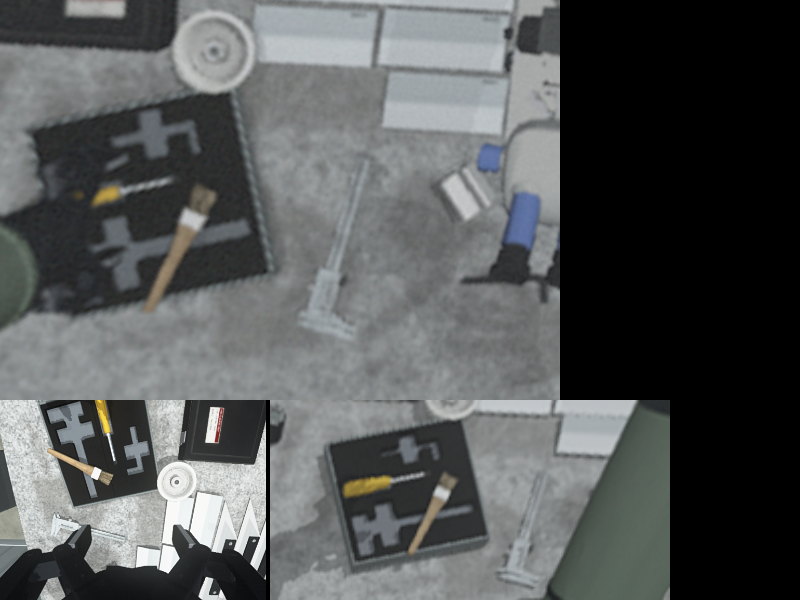

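Listing what could be mistaken for each target, with pixels in my composite's side rectification unless noted:
- **Brush:** wooden brush on the tray (180,248), or the purple one (scene 195,390). I choose the wooden one.
- **Hex key:** the black L at (462–545, 281) beside the microscope, not the eyepieces themselves.
- **Caliper:** (335,260), the only candidate nearby. The C-shaped micrometer at scene (165,315) is not it.

Next I'll hover over the tray for a close crop.

Request:
move_arm --moves '[[[1, 0.058, -0.127, 0.03, 0, 0, -0.1], [1, 0.058, -0.127, 0.03, 0, 0, -0.1], [1, 0.058, -0.127, 0.03, 0, 0, -0.1], [1, 0.058, -0.127, 0.03, 0, 0, -0.1], [1, 0.058, -0.127, 0.03, 0, 0, -0.1]]]'

```text
clock: 0.65
position: [0.4976, 0.0582, 0.2015]
tool_rot: [3.141, 0.0, 2.204]
force: [0.6, 0.5, 0.4]
grip_width: 0.0857
finger_force: 0.0
```

Request:
move_arm --moves '[[[1, 0, 0, 0, 0, 0, -0.076], [1, 0, 0, 0, 0, 0, -0.076], [1, 0, 0, 0, 0, 0, -0.076], [1, 0, 0, 0, 0, 0, -0.076], [1, 0, 0, 0, 0, 0, -0.076]]]'

```text
clock: 1.15
position: [0.4985, 0.0575, 0.2012]
tool_rot: [3.141, -0.0, 2.671]
force: [-0.7, -0.6, 0.2]
grip_width: 0.0856
finger_force: 0.0
```

```bash
python3 - <<'E'
from h import *
o=bot.observe(); print(o['clock'],o['position'],o['tool_rot'],o['qpos'])
im=snap('wrist','w1')[:,:,::-1]; s=snap('scene','s1')
c=load('w1')[1]; 
A=top(c,im,.37,.70,-.08,.26,.02,1150); 
im,c=load('s1'); B=top(c,im,.37,.70,-.08,.26,.02,1150)
K=np.hstack([A,B]); print(K.shape); cv2.imwrite('pics/t1.png',K[:,:800])
E
```

```text
1.15 [0.49845684 0.05754637 0.20121039] [ 3.14143237e+00 -1.18752496e-04  2.67079068e+00] [ 0.01721187  0.37982738 -0.31949267  1.93908134  0.15588126  0.84626519
  0.71532943]
(379, 782, 3)
```

View pics/t1.png

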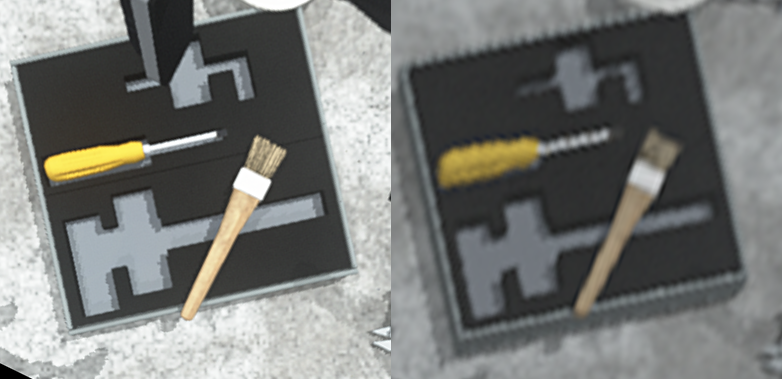

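The close wrist crop confirms the wooden brush: handle end (188,318), bristle end (275,142), about 168 mm long and centred at about (0.497, 0.059). The tool is already aligned across it. Both pockets are visible too. Now I'll grip it.

Request:
move_arm --moves '[[[0.65, 0.002, 0, 0.05, 0, 0, -0.002], [0.65, 0.002, 0, 0.1, 0, 0, -0.002], [0.65, 0.002, 0, 0.15, 0, 0, -0.002], [0.65, 0.002, 0, 0.178, 0, 0, -0.002], [0.65, 0.002, 0, 0.179, 0, 0, -0.002]]]' --force 30

```text
clock: 1.75
position: [0.4943, 0.0587, 0.0193]
tool_rot: [-3.138, -0.004, 2.687]
force: [0.2, -0.8, 1.5]
grip_width: 0.0553
finger_force: 0.0
```

Request:
move_arm --moves '[[[0, 0, 0, 0, 0, 0, 0], [0, 0, 0, 0, 0, 0, 0], [0, 0, 0, 0, 0, 0, 0], [0, 0, 0, 0, 0, 0, 0], [0, 0, 0, 0, 0, 0, 0]]]' --force 30

```text
clock: 2.25
position: [0.4974, 0.0591, 0.0241]
tool_rot: [3.14, 0.002, 2.688]
force: [-1.6, 1.9, 8.5]
grip_width: 0.0196
finger_force: 29.2
```

Request:
move_arm --moves '[[[0, 0, 0, -0.02, 0, 0, 0], [0, 0, 0, -0.05, 0, 0, 0], [0, 0, 0, -0.09, 0, 0, 0], [0, 0, 0, -0.1, 0, 0, 0]]]'

```text
clock: 2.65
position: [0.4981, 0.059, 0.127]
tool_rot: [3.138, 0.005, 2.688]
force: [-0.1, 0.3, -0.6]
grip_width: 0.0194
finger_force: 29.3
```

```bash
python3 - <<'E'
from h import *
o=bot.observe(); print(o['clock'],o['position'],o['tool_rot'],o['grip_width'],o['finger_force'])
R=Ro.from_euler('xyz',o['tool_rot']).as_matrix()
im=snap('wrist','w2')[:,:,::-1]; im2=snap('side','d2')[:,:,::-1]
print(R.T@(np.array([.475,.41,.12])-o['position']))
cv2.imwrite('pics/v2.png',np.hstack([cv2.resize(im,(400,300)),cv2.resize(im2,(400,300))]))
E
```

```text
2.65 [0.49810135 0.05902728 0.12704047] [3.13802739 0.00537933 2.68817354] 0.019370567132651863 29.30930447357241
[0.17454311 0.30536551 0.00719038]
```

View pics/v2.png

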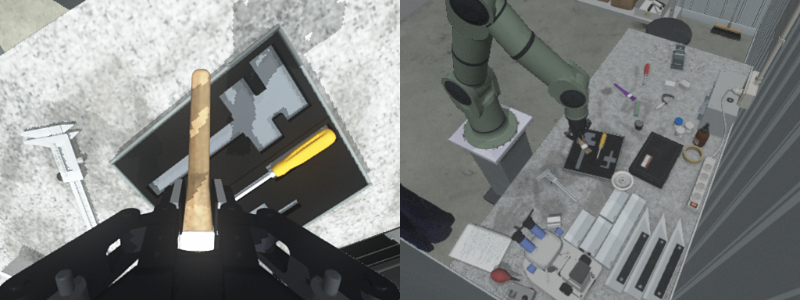

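The brush is held straight. Now I'll carry it to the bare bench.

Request:
move_arm --moves '[[[0, 0.125, 0.218, 0.005, 0, 0, 0], [0, 0.125, 0.218, 0.005, 0, 0, 0], [0, 0.125, 0.218, 0.005, 0, 0, 0], [0, 0.125, 0.218, 0.005, 0, 0, 0], [0, 0.125, 0.218, 0.005, 0, 0, 0]]]'

```text
clock: 3.25
position: [0.4786, 0.31, 0.1168]
tool_rot: [-3.141, 0.0, 2.689]
force: [1.3, 0.2, 0.9]
grip_width: 0.0194
finger_force: 29.3
```

Request:
move_arm --moves '[[[0, 0.05, 0.087, 0.0, 0, 0, -0.024], [0, 0.05, 0.087, 0.0, 0, 0, -0.048], [0, 0.05, 0.087, 0.04, 0, 0, -0.072], [0, 0.05, 0.087, 0.085, 0, 0, -0.072], [0, 0.05, 0.087, 0.085, 0, 0, -0.072]]]'

```text
clock: 3.75
position: [0.4695, 0.4058, 0.0268]
tool_rot: [-3.136, -0.007, -3.141]
force: [-0.2, -0.8, 0.1]
grip_width: 0.0192
finger_force: 29.3
```

Request:
move_arm --moves '[[[0, 0, 0, 0.01, 0, 0, 0], [0, 0, 0, 0.018, 0, 0, 0], [0, 0, 0, 0.024, 0, 0, 0], [0, 0, 0, 0.024, 0, 0, 0], [0, 0, 0, 0.024, 0, 0, 0]]]'

```text
clock: 4.25
position: [0.4726, 0.4085, 0.009]
tool_rot: [3.141, 0.001, 3.141]
force: [0.1, 0.1, 0.1]
grip_width: 0.0196
finger_force: 29.3
```

Request:
move_arm --moves '[[[0, 0, 0, 0.004, 0, 0, 0], [0, 0, 0, 0.004, 0, 0, 0], [0.5, 0, 0, 0.003, 0, 0, 0], [0.5, 0, 0, 0.002, 0, 0, 0], [0.5, 0, 0, 0.0, 0, 0, 0]]]'

```text
clock: 4.75
position: [0.4722, 0.4083, 0.0084]
tool_rot: [-3.142, -0.0, 3.142]
force: [-0.7, -0.0, 0.5]
grip_width: 0.0429
finger_force: 0.0
```

Request:
move_arm --moves '[[[0.7, 0, 0, -0.05, 0, 0, 0], [0.7, 0, 0, -0.1, 0, 0, 0], [0.7, 0, 0, -0.15, 0, 0, 0], [0.7, 0, 0, -0.2, 0, 0, 0], [0.7, 0, 0, -0.2, 0, 0, 0]]]'

```text
clock: 5.25
position: [0.474, 0.4104, 0.2154]
tool_rot: [3.135, 0.007, 3.141]
force: [0.3, 1.1, -1.0]
grip_width: 0.0598
finger_force: 0.0
```

```bash
python3 - <<'E'
from h import *
o=bot.observe(); print(o['clock'],o['position'],o['tool_rot'])
R=Ro.from_euler('xyz',o['tool_rot']).as_matrix()
im,c=load('s1')
# caliper from s1/w0 rectified + brush check
S=snap('scene','s3')[:,:,::-1]; cs=load('s3')[1]
imd,cd=load('d2'); 
A=top(cs,S,.35,.65,-.28,-.05,.005,1500)[:450]
B=top(cd,imd,.35,.65,-.28,-.05,.005,1500)
K=np.hstack([A,B]); K=np.vstack([K,np.zeros((150,K.shape[1],3),np.uint8)]); K[450:600,:300]=top(cs,S,.35,.65,.2,.8,.0,500)[:150,:300]
imw,cw=load('w2')
K=K[:600,:800]; print(K.shape); cv2.imwrite('pics/t3.png',K)
E
```

```text
5.25 [0.4739855  0.41037019 0.21539997] [3.13513268 0.00704445 3.14117541]
(600, 690, 3)
```

View pics/t3.png

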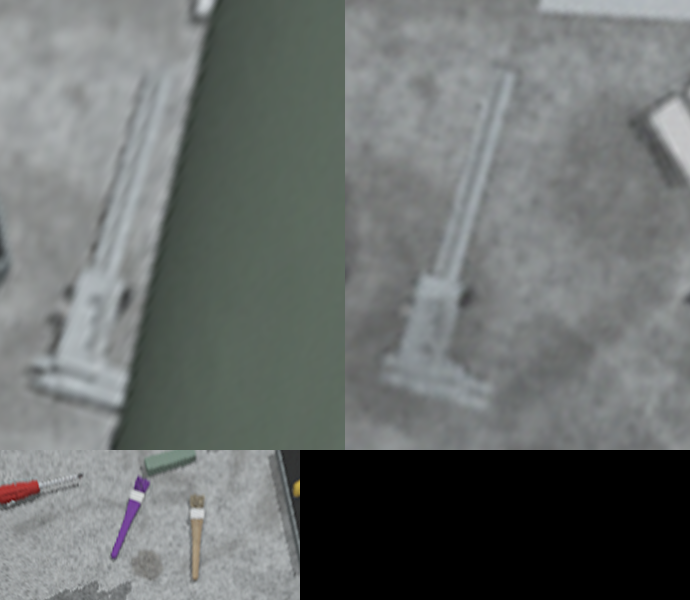

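The brush lies flat on the bench at about (0.475, 0.41), clear of everything. In the right (side) panel, the caliper's head is at (430,325), the beam end at (508,72) and the long jaw at (490,395). That puts the head at (0.433, -0.108) with its +y axis at about 163°. Moving over it.

Request:
move_arm --moves '[[[0.7, 0.02, -0.25, 0, 0, 0, 0], [0.7, 0.02, -0.25, 0, 0, 0, 0], [0.7, 0.02, -0.25, 0, 0, 0, 0], [0.7, 0.02, -0.25, 0, 0, 0, 0], [0.7, 0.02, -0.25, 0, 0, 0, 0]]]'

```text
clock: 5.8
position: [0.4513, 0.157, 0.2077]
tool_rot: [-3.141, -0.001, -3.142]
force: [1.8, -1.1, 0.4]
grip_width: 0.0596
finger_force: 0.0
```

Request:
move_arm --moves '[[[0.7, 0.02, -0.25, 0, 0, 0, 0], [0.7, 0.02, -0.25, 0, 0, 0, 0], [0.7, 0.02, -0.25, 0, 0, 0, 0], [0.7, 0.02, -0.25, 0, 0, 0, 0], [0.7, 0.02, -0.25, 0, 0, 0, 0]]]'

```text
clock: 6.3
position: [0.4313, -0.092, 0.2079]
tool_rot: [3.142, -0.001, -3.142]
force: [0.8, -0.5, 0.1]
grip_width: 0.0599
finger_force: 0.0
```

Request:
move_arm --moves '[[[0.7, 0, -0.018, 0.0, 0, 0, 0.024], [0.7, 0, -0.018, 0.0, 0, 0, 0.047], [0.7, 0, -0.018, 0.0, 0, 0, 0.047], [0.7, 0, -0.018, 0.0, 0, 0, 0.047]]]'

```text
clock: 6.7
position: [0.4321, -0.1075, 0.208]
tool_rot: [-3.142, -0.001, 2.852]
force: [-1.0, 0.4, -0.1]
grip_width: 0.06
finger_force: 0.0
```

```bash
python3 - <<'E'
from h import *
o=bot.observe(); print(o['clock'],o['position'],o['tool_rot'],o['qpos'])
S=snap('wrist','w4')[:,:,::-1]; c=load('w4')[1]
cv2.imwrite('pics/t4.png',np.hstack([top(c,S,.34,.62,-.25,.0,.006,1800),top(c,S,.34,.62,-.36,-.2,.006,1800)])[:600])
E
```

```text
6.7 [ 0.43213731 -0.10753578  0.20795808] [-3.14153122e+00 -7.77939700e-04  2.85159552e+00] [ 0.35688128  0.28177465 -0.29523173  2.06520013  0.11177508  0.81011407
  1.27617233]
```

View pics/t4.png

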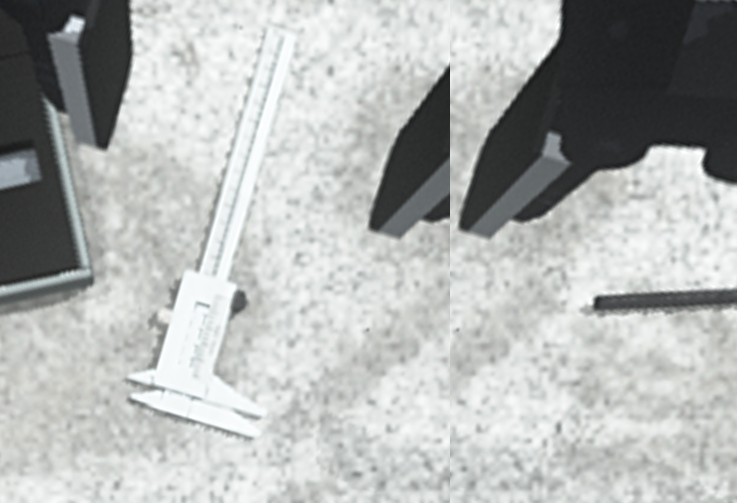

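The wrist rectification shows the caliper's beam end at (282,32) and its head centre at (204,312), giving (0.4465, -0.113) with the +y axis at 164.5°. The hex key's free end is at (595,303), about (0.452, -0.281). Next I'll fit both pocket outlines in the existing pictures.

```bash
cat > fit.py <<'E'
from h import *
from scipy.optimize import minimize
CAL=[(-1,21,-114,114),(-7,27,30,84),(-43,43,81,114),(-34,56,32,68)]
KEY=[(7,21,-55,55),(-21,21,-55,-39),(-16,44,-17,17)]
def soft(P,rects,s=.7):
    m=None
    for a,b,c,d in rects:
        v=1/(1+np.exp(-np.clip(np.minimum.reduce([P[:,0]-a,b-P[:,0],P[:,1]-c,d-P[:,1]])/s,-30,30)))
        m=v if m is None else np.maximum(m,v)
    return m
def loc(W,p): 
    c,s=np.cos(p[2]),np.sin(p[2]); d=(W[:,:2]-p[:2])*1000
    return np.c_[d@[c,s],d@[-s,c]]
def fit(name,rects,p0,exclude=None,up=.02,lo=.01):
    im,c=load(name); p0=np.array(p0,float)
    g=np.stack(np.meshgrid(np.arange(-65,66,1.5),np.arange(-125,126,1.5)),-1).reshape(-1,2)
    if rects is KEY: g=g[(abs(g[:,1])<68)&(g[:,0]>-32)&(g[:,0]<56)]
    cs,sn=np.cos(p0[2]),np.sin(p0[2]); W=np.c_[p0[:2]+g@np.array([[cs,sn],[-sn,cs]])/1000,np.full(len(g),up)]
    uv=px(c,W).astype(np.float32); ok=(uv[:,0]>2)&(uv[:,0]<509)&(uv[:,1]>2)&(uv[:,1]<381); W,uv=W[ok],uv[ok]
    v=cv2.remap(im,uv[:,0].reshape(-1,1),uv[:,1].reshape(-1,1),cv2.INTER_LINEAR).reshape(-1,3).astype(float)
    ok=(v.max(1)-v.min(1))<40+0*v[:,0]
    if exclude is not None: ok&=~exclude(W)
    W,uv,v=W[ok],uv[ok],v[ok].mean(1); L=w(c,uv,lo); v=np.clip(v,0,np.percentile(v,97))
    def cost(q):
        p=p0+q*[1e-3,1e-3,1e-2]
        m=soft(loc(W,p),rects)*soft(loc(L,p),rects); return -np.corrcoef(m,v)[0,1]
    b=min((minimize(cost,[i,j,0],method='Nelder-Mead',options=dict(initial_simplex=[[i,j,0],[i+5,j,0],[i,j+5,0],[i,j,4]],xatol=.02,fatol=1e-6)) for i in(-8,0,8) for j in(-8,0,8)),key=lambda r:r.fun)
    p=p0+b.x*[1e-3,1e-3,1e-2]; return p[:2].round(4),np.degrees(p[2]).round(2),round(-b.fun,3)
E
cat > f1.py <<'E'
from fit import *
def rect(col,row): return np.array([.70-row/1150,.26-col/1150])
th=np.radians(100.9)
def o(pt,l): c,s=np.cos(th),np.sin(th); l=np.array(l)/1000; return pt-[c*l[0]-s*l[1],s*l[0]+c*l[1]]
b0,b1=rect(188,318),rect(275,142)
def br(W):
    d=b1-b0; n=np.array([-d[1],d[0]])/np.hypot(*d); t=((W[:,:2]-b0)@d)/(d@d); return (abs((W[:,:2]-b0)@n)<.022)
pc=o(rect(325,204),(10,-114)); pk=o(rect(250,98),(-21,-47)); print(pc,pk)
fin=lambda W:(W[:,1]>.26-195/1150)&(W[:,0]>.70-95/1150)
print(fit('w1',CAL,[*pc,th],br)); print(fit('s3',CAL,[*pc,th]))
print(fit('w1',KEY,[*pk,th],fin)); print(fit('s3',KEY,[*pk,th]))
E
python3 f1.py
```

```text
[ 0.41255636 -0.05398516] [0.56465954 0.05434234]
(array([ 0.3541, -0.0246]), np.float64(166.45), np.float64(0.346))
(array([0.353 , 0.0027]), np.float64(156.7), np.float64(0.34))
(array([0.5159, 0.0275]), np.float64(28.09), np.float64(0.583))
(array([0.5837, 0.0946]), np.float64(73.12), np.float64(0.321))
```

```bash
sed -i 's/100.9/10.9/' f1.py; python3 f1.py
```

```text
[0.49123223 0.08744364] [0.62651626 0.09273176]
(array([0.4901, 0.0863]), np.float64(12.28), np.float64(0.738))
(array([0.4889, 0.0866]), np.float64(12.16), np.float64(0.819))
(array([0.6248, 0.0952]), np.float64(12.17), np.float64(0.805))
(array([0.6231, 0.0948]), np.float64(12.28), np.float64(0.617))
```

Wrist and scene fits agree to within 2 mm. The caliper seat is at (0.4897, 0.0864) at 12.2°, and the key seat at (0.6243, 0.0951) at 12.2°. Picking the caliper.

Request:
move_arm --moves '[[[0.75, -0.015, -0.001, 0.05, 0, 0, -0.003], [0.75, -0.015, -0.001, 0.1, 0, 0, -0.003], [0.75, -0.015, -0.001, 0.15, 0, 0, -0.003], [0.75, -0.015, -0.001, 0.19, 0, 0, -0.003], [0.75, -0.015, -0.001, 0.19, 0, 0, -0.003]]]'

```text
clock: 7.25
position: [0.4435, -0.1119, 0.0141]
tool_rot: [-3.141, -0.008, 2.87]
force: [0.5, -0.5, 1.2]
grip_width: 0.0643
finger_force: 0.0
```

Request:
move_arm --moves '[[[0.75, 0, 0, 0.006, 0, 0, 0], [0.75, 0, 0, 0.01, 0, 0, 0], [0.75, 0, 0, 0.012, 0, 0, 0], [0.75, 0, 0, 0.012, 0, 0, 0]]]'

```text
clock: 7.65
position: [0.4471, -0.1136, 0.0075]
tool_rot: [3.141, 0.002, 2.865]
force: [-0.6, 0.8, -0.2]
grip_width: 0.0638
finger_force: 0.0
```

Request:
move_arm --moves '[[[0.1, 0, 0, 0, 0, 0, 0], [0.1, 0, 0, 0, 0, 0, 0], [0.1, 0, 0, 0, 0, 0, 0], [0.1, 0, 0, 0, 0, 0, 0], [0.1, 0, 0, 0, 0, 0, 0]]]' --force 50

```text
clock: 8.15
position: [0.4467, -0.1135, 0.0069]
tool_rot: [-3.141, 0.001, 2.865]
force: [-2.1, -0.3, 14.6]
grip_width: 0.0247
finger_force: 48.3
```

Request:
move_arm --moves '[[[0.1, 0, 0, -0.01, 0, 0, 0], [0.1, 0, 0, -0.04, 0, 0, 0], [0.1, 0, 0, -0.08, 0, 0, 0], [0.1, 0, 0, -0.1, 0, 0, 0], [0.1, 0, 0, -0.1, 0, 0, 0]]]'

```text
clock: 8.65
position: [0.4477, -0.1138, 0.1093]
tool_rot: [3.141, 0.005, 2.865]
force: [0.4, -0.9, -0.3]
grip_width: 0.0082
finger_force: 0.0
```

Request:
move_arm --moves '[[[0.1, 0.0279, 0.2529, 0, 0, 0, 0.1], [0.1, 0.0279, 0.2529, 0, 0, 0, 0.1], [0.1, 0.0279, 0.2529, 0, 0, 0, 0.1], [0.1, 0.0279, 0.2529, 0, 0, 0, 0.1], [0.1, 0.0279, 0.2529, 0, 0, 0, 0.1]]]'

```text
clock: 9.15
position: [0.4861, 0.1261, 0.1061]
tool_rot: [-3.141, 0.0, 2.231]
force: [0.7, -1.4, 0.3]
grip_width: 0.0083
finger_force: 0.0
```

Request:
move_arm --moves '[[[0.1, 0, 0, 0, 0, 0, 0.02], [0.1, 0, 0, 0, 0, 0, 0.04], [0.1, 0, 0, 0, 0, 0, 0.06], [0.1, 0, 0, 0, 0, 0, 0.072], [0.1, 0, 0, 0, 0, 0, 0.072]]]'

```text
clock: 9.65
position: [0.486, 0.1243, 0.106]
tool_rot: [-3.141, 0.0, 1.784]
force: [0.2, -0.1, 0.7]
grip_width: 0.0089
finger_force: 0.0
```

```bash
python3 - <<'E'
from h import *
o=bot.observe(); print(o['clock'],o['position'],o['tool_rot'],o['qpos'],o['grip_width'],o['force'])
S=snap('wrist','w5')[:,:,::-1]; d=snap('scene','s5')[:,:,::-1]; c=load('w5')[1]
sc=load('s5')[1]
K=np.zeros((600,780,3),np.uint8); K[:,:390]=cv2.resize(top(c,S,.38,.62,-.04,.22,.115,1500),(390,360))[:600] if 0 else 0
A=top(c,S,.40,.64,.0,.26,.118,1500); B=top(sc,d,.38,.70,-.06,.26,.118,1120)
K[:A.shape[0],:390]=A; K[:B.shape[0],390:390+B.shape[1]]=B; K[380:600,:293]=cv2.resize(S,(293,220))
cv2.imwrite('pics/t5.png',K)
E
```

```text
9.65 [0.48602838 0.12427742 0.10598108] [-3.14080289e+00  4.13500117e-04  1.78356802e+00] [-0.39702761  0.51632644  0.03741162  2.02829025 -0.03227325  0.59836216
 -0.12503333] 0.008897604031578877 [ 0.23736072 -0.12110115  0.69675537]
```

View pics/t5.png

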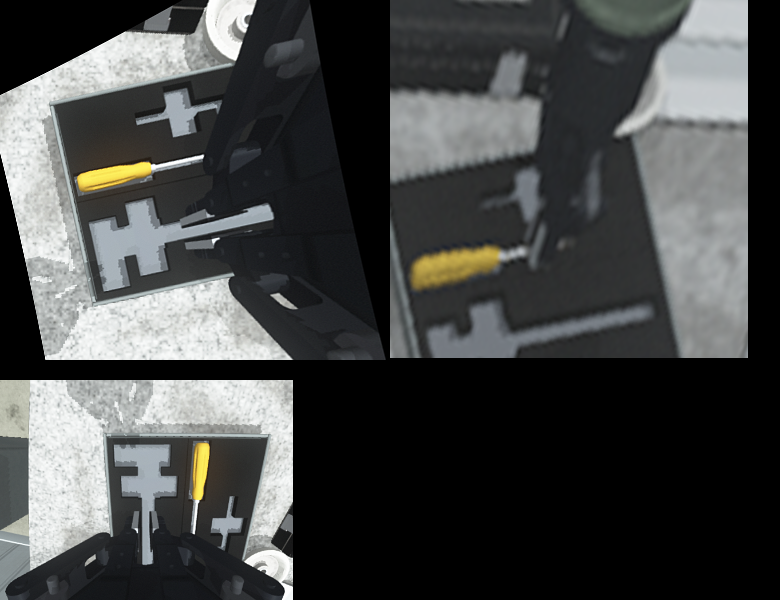

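The caliper slipped on lifting: the gripper is nearly shut in this view and there is nothing in it. The fingertips probably caught only the head's top edge, so I'll go lower next time. While I'm here I'll fit the pockets at the placing yaw, then return to the earlier hover pose.

```bash
python3 - <<'E'
from fit import *
t=np.radians(12.2)
print(fit('w5',CAL,[.4897,.0864,t],lambda W:W[:,1]<.135)); print(fit('w5',KEY,[.6243,.0951,t],lambda W:W[:,1]<.122-0*W[:,0]))
o=bot.observe(); R=Ro.from_euler('xyz',o['tool_rot']).as_matrix(); print(R.T@(np.array([.4321,-.1075,.208])-o['position']), np.degrees(o['tool_rot'][2]))
E
```

```text
(array([0.4897, 0.0857]), np.float64(11.88), np.float64(0.63))
(array([0.6241, 0.0942]), np.float64(11.23), np.float64(0.529))
[-0.21473123 -0.10259776 -0.10180323] 102.39983800886391
```

Request:
move_arm --moves '[[[0.75, -0.18, -0.086, -0.1, 0, 0, -0.1], [0.75, -0.18, -0.086, -0.1, 0, 0, -0.1], [0.75, -0.18, -0.086, -0.1, 0, 0, -0.1], [0.75, -0.18, -0.086, -0.1, 0, 0, -0.1], [0.75, -0.18, -0.086, -0.1, 0, 0, -0.1]]]'

```text
clock: 10.25
position: [0.4398, -0.0725, 0.2075]
tool_rot: [3.142, 0.001, 2.418]
force: [0.0, 0.8, -0.4]
grip_width: 0.064
finger_force: 0.0
```

```bash
python3 - <<'E'
from h import *
o=bot.observe(); R=Ro.from_euler('xyz',o['tool_rot']).as_matrix(); print(o['position'],R.T@(np.array([.4321,-.1075,.208])-o['position']), np.degrees(o['tool_rot'][2]))
E
```

```text
[ 0.43976854 -0.07249589  0.20749372] [-0.01741543 -0.03131794 -0.00048911] 138.56605926902472
```

Turning the last 25° and re-locating by registering the new picture to the earlier hover picture.

Request:
move_arm --moves '[[[0.75, -0.017, -0.031, 0, 0, 0, -0.02], [0.75, -0.017, -0.031, 0, 0, 0, -0.04], [0.75, -0.017, -0.031, 0, 0, 0, -0.06], [0.75, -0.017, -0.031, 0, 0, 0, -0.069], [0.75, -0.017, -0.031, 0, 0, 0, -0.069]]]'

```text
clock: 10.75
position: [0.4324, -0.1047, 0.2063]
tool_rot: [-3.141, -0.0, 2.849]
force: [-1.0, 0.2, 0.2]
grip_width: 0.0641
finger_force: 0.0
```

```bash
python3 - <<'E'
from h import *
o=bot.observe(); print(o['clock'],o['position'],o['tool_rot'])
S=snap('wrist','w6')[:,:,::-1]; c=load('w6')[1]; S0,c0=load('w4')
a=(.36,.61,-.19,-.06,.006,1800)
A=top(c0,S0,*a); B=top(c,S,*a); ga,gb=[cv2.cvtColor(q,6) for q in(A,B)]
# mask around old caliper, dilated
al=np.radians(164.5); O=np.array([.4466,-.1132])
gx,gy=np.meshgrid(np.arange(ga.shape[1]),np.arange(ga.shape[0])); P=np.stack([.61-gy/1800,-.06-gx/1800],-1)-O
ly=P@[np.cos(al),np.sin(al)]; lx=P@[np.sin(al),-np.cos(al)]
m=((abs(lx)<.018)&(ly>-.165)&(ly<.035)|(abs(lx+.01)<.045)&(ly>.03)&(ly<.065)).astype(np.uint8)*255
M=np.eye(2,3,dtype=np.float32)
try:
    r,M=cv2.findTransformECC(ga,gb,M,1,(3,300,1e-6),m,5); print(r,M)
    p=M@[204.5-.06*1800,311.6-.01*1800,1]; print(p, .61-p[1]/1800,-.06-p[0]/1800,np.degrees(np.arctan2(M[1,0],M[0,0])))
except cv2.error as e: print(e)
cv2.imwrite('pics/t6.png',np.hstack([A,B]))
E
```

```text
10.75 [ 0.43236006 -0.10469019  0.20628459] [-3.14144506e+00 -9.67938420e-05  2.84859022e+00]
0.9590965967237672 [[ 0.99996746  0.00806846  0.49608308]
 [-0.00806846  0.99996746  2.326124  ]]
[ 99.36184189 295.13796278] 0.44603446512198486 -0.11520102327358392 -0.4622936
```

Request:
move_arm --moves '[[[0.75, -0.016, -0.006, 0.05, 0, 0, -0.004], [0.75, -0.016, -0.006, 0.1, 0, 0, -0.004], [0.75, -0.016, -0.006, 0.15, 0, 0, -0.004], [0.75, -0.016, -0.006, 0.19, 0, 0, -0.004], [0.75, -0.016, -0.006, 0.19, 0, 0, -0.004]]]'

```text
clock: 11.3
position: [0.443, -0.1139, 0.012]
tool_rot: [-3.141, -0.008, 2.871]
force: [-0.3, 0.4, 0.7]
grip_width: 0.0641
finger_force: 0.0
```

Request:
move_arm --moves '[[[0.75, 0, 0, 0.006, 0, 0, 0], [0.75, 0, 0, 0.01, 0, 0, 0], [0.75, 0, 0, 0.0145, 0, 0, 0], [0.75, 0, 0, 0.0145, 0, 0, 0]]]'

```text
clock: 11.7
position: [0.4467, -0.1149, 0.0027]
tool_rot: [3.141, 0.002, 2.871]
force: [0.3, -0.2, 0.1]
grip_width: 0.0642
finger_force: 0.0
```

Request:
move_arm --moves '[[[0.4, 0, 0, 0, 0, 0, 0], [0.4, 0, 0, 0, 0, 0, 0]]]' --force 60

```text
clock: 11.9
position: [0.4464, -0.1148, 0.0024]
tool_rot: [3.142, 0.001, 2.871]
force: [-0.3, -0.7, 0.5]
grip_width: 0.0357
finger_force: 0.0
```

Request:
move_arm --moves '[[[0.1, 0, 0, 0, 0, 0, 0], [0.1, 0, 0, 0, 0, 0, 0], [0.1, 0, 0, 0, 0, 0, 0], [0.1, 0, 0, 0, 0, 0, 0]]]'

```text
clock: 12.3
position: [0.4464, -0.115, 0.0025]
tool_rot: [-3.141, 0.001, 2.871]
force: [-2.9, 0.9, 17.1]
grip_width: 0.0272
finger_force: 58.0
```

Request:
move_arm --moves '[[[0.1, 0, 0, -0.01, 0, 0, 0], [0.1, 0, 0, -0.02, 0, 0, 0], [0.1, 0, 0, -0.03, 0, 0, 0]]]'

```text
clock: 12.6
position: [0.4462, -0.1148, 0.0328]
tool_rot: [3.142, 0.0, 2.871]
force: [0.3, -0.4, -1.8]
grip_width: 0.0273
finger_force: 59.1
```

The caliper is held at 27 mm and stays in the grip. Carrying it to the tray.

Request:
move_arm --moves '[[[0.1, 0, 0, -0.04, 0, 0, 0], [0.1, 0.013, 0.127, -0.08, 0, 0, 0.08], [0.1, 0.013, 0.127, -0.08, 0, 0, 0.08], [0.1, 0.013, 0.127, -0.08, 0, 0, 0.08], [0.1, 0.013, 0.127, -0.08, 0, 0, 0.08]]]'

```text
clock: 13.1
position: [0.4689, 0.0165, 0.1139]
tool_rot: [3.137, 0.001, 2.369]
force: [-0.3, -1.7, -2.3]
grip_width: 0.0269
finger_force: 59.7
```

Request:
move_arm --moves '[[[0.1, 0.073, 0.105, 0, 0, 0, 0.02], [0.1, 0.073, 0.105, 0, 0, 0, 0.04], [0.1, 0.073, 0.105, 0, 0, 0, 0.06], [0.1, 0.073, 0.105, 0, 0, 0, 0.08], [0.1, 0.073, 0.105, 0, 0, 0, 0.093]]]'

```text
clock: 13.6
position: [0.4883, 0.1386, 0.1124]
tool_rot: [3.141, -0.001, 1.781]
force: [-0.7, 0.1, -0.6]
grip_width: 0.027
finger_force: 59.7
```

Request:
move_arm --moves '[[[0.1, 0, 0, 0, 0, 0, 0], [0.1, 0, 0, 0, 0, 0, 0], [0.1, 0, 0, 0, 0, 0, 0]]]'

```text
clock: 13.9
position: [0.4885, 0.1371, 0.1121]
tool_rot: [3.141, -0.0, 1.786]
force: [-0.2, -0.1, -1.7]
grip_width: 0.0266
finger_force: 59.7
```

```bash
python3 - <<'E'
from h import *
o=bot.observe(); R=Ro.from_euler('xyz',o['tool_rot']).as_matrix(); print(o['clock'],o['position'],R.T@(np.array([.489,.1372,o['position'][2]])-o['position']), np.degrees(o['tool_rot']),o['grip_width'])
S=snap('wrist','w7')[:,:,::-1]
cv2.imwrite('pics/t7.png',cv2.resize(S,(800,600),interpolation=cv2.INTER_CUBIC))
E
```

```text
13.9 [0.4885379  0.13708821 0.11211577] [1.04773719e-05 4.75314281e-04 9.32215110e-08] [ 1.79989225e+02 -2.09867134e-02  1.02336877e+02] 0.026594130211184952
```

View pics/t7.png

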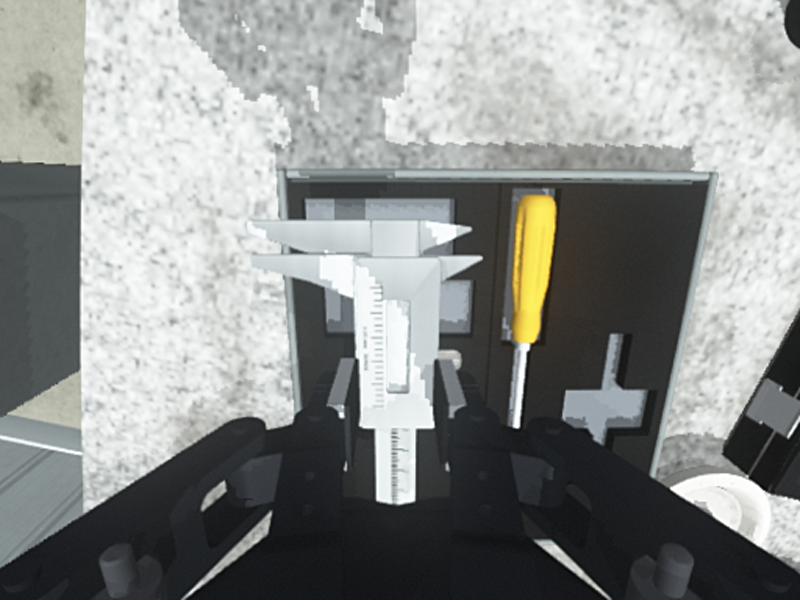

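The caliper is in the grip: jaw tips at (248,221) and (470,229), head between the pads. The pockets are visible beyond it. Checking its pose in the hand against the seat model.

```bash
python3 - <<'E'
from h import *
from scipy.optimize import least_squares
im,c=load('w7'); o=bot.observe(); p=o['position']; R=Ro.from_euler('xyz',o['tool_rot']).as_matrix()
th=np.radians(12.337); 
Rz=Ro.from_euler('z',th).as_matrix()
def W(L,q): # q: grip y (mm), dx, dz, yaw err, tilt about grip axis
    L=np.array(L,float)-[10+q[1],q[0],0]; 
    L=Ro.from_euler('zx',[q[3],q[4]]).apply(L)
    return p+[0,0,-.0025+q[2]]+(L/1000)@Rz.T
pts=[[-40,111,5],[40,110,5],[24,33,8],[-4,33,8]]
obs=np.array([[248,221],[470,229],[431,429],[359,427]])*.64
f=lambda q:(px(c,W(pts,q))-obs).ravel()
print((px(c,W(pts,[50,0,0,0,0]))/.64).round(), )
r=least_squares(lambda q:np.r_[f([q[0],q[1],0,q[2],q[3]]),q[3]*50],[50,0,0,0]); print(r.x[:2],np.degrees(r.x[2:]),f([r.x[0],r.x[1],0,r.x[2],r.x[3]]).round(1))
E
```

```text
[[244. 217.]
 [482. 219.]
 [430. 426.]
 [356. 426.]]
[52.03101979  0.2988    ] [ 0.64869585 -2.85122048] [-2.2  1.3  4.7 -3.8 -0.9  0.9 -2.   2.7]
```

In-hand pose matches the model to within about 1 mm (grip y about 51 mm, no tilt). Lowering with a 1 mm correction.

Request:
move_arm --moves '[[[0.1, 0.001, 0.0005, 0.04, 0, 0, 0], [0.1, 0.001, 0.0005, 0.075, 0, 0, 0], [0.1, 0.001, 0.0005, 0.083, 0, 0, 0], [0.1, 0.001, 0.0005, 0.085, 0, 0, 0], [0.1, 0.001, 0.0005, 0.087, 0, 0, 0]]]'

```text
clock: 14.45
position: [0.4895, 0.1383, 0.0259]
tool_rot: [3.14, -0.0, 1.784]
force: [0.4, -0.1, -1.1]
grip_width: 0.0269
finger_force: 59.8
```

Request:
move_arm --moves '[[[0.1, 0, 0, 0.002, 0, 0, 0], [0.1, 0, 0, 0.004, 0, 0, 0], [0.1, 0, 0, 0.006, 0, 0, 0], [0.1, 0, 0, 0.008, 0, 0, 0], [0.1, 0, 0, 0.008, 0, 0, 0]]]'

```text
clock: 14.95
position: [0.4887, 0.1383, 0.0167]
tool_rot: [-3.141, 0.0, 1.784]
force: [0.4, 0.3, -2.2]
grip_width: 0.0269
finger_force: 59.8
```

There is no contact with the underside 6 mm below the foam top, so it has entered the pocket. Lowering the rest and releasing.

Request:
move_arm --moves '[[[0.1, 0, 0, 0.002, 0, 0, 0], [0.1, 0, 0, 0.0035, 0, 0, 0], [0.1, 0, 0, 0.0035, 0, 0, 0], [0.5, 0, 0, 0.0035, 0, 0, 0], [0.5, 0, 0, 0.003, 0, 0, 0]]]'

```text
clock: 15.45
position: [0.4889, 0.1383, 0.0139]
tool_rot: [3.142, 0.0, 1.784]
force: [0.7, -1.0, -0.3]
grip_width: 0.0423
finger_force: 0.0
```

Request:
move_arm --moves '[[[0.5, 0, 0, 0, 0, 0, 0], [0.5, 0, 0, -0.02, 0, 0, 0], [0.5, 0, 0, -0.06, 0, 0, 0], [0.5, 0, 0, -0.11, 0, 0, 0], [0.5, 0, 0, -0.16, 0, 0, 0]]]'

```text
clock: 15.95
position: [0.4883, 0.1381, 0.1756]
tool_rot: [-3.141, 0.0, 1.784]
force: [0.9, 1.4, 0.1]
grip_width: 0.0431
finger_force: 0.0
```

```bash
python3 - <<'E'
from h import *
o=bot.observe(); R=Ro.from_euler('xyz',o['tool_rot']).as_matrix(); print(o['clock'],o['position'], np.degrees(o['tool_rot']),o['qpos'])
snap('scene','s8'); S=snap('wrist','w8'); c=load('w8')[1]
# brightness of the caliper's expected outline
print((px(c,[[.452,-.281,0],[.44,-.30,0]])).round())
E
```

```text
15.95 [0.4883392  0.13805683 0.17556853] [-1.79960161e+02  9.60054625e-03  1.02224477e+02] [-0.55596085  0.42006385  0.21368585  1.96994902 -0.1251503   0.76471774
 -0.05640949]
[[178. 406.]
 [170. 413.]]
```

Caliper released. For the last viewed picture I'll make one composite: the seated caliper plus the key and microscope area from several cameras.

```bash
python3 - <<'E'
from h import *
K=np.zeros((600,800,3),np.uint8)
def crop(name,cen,hw,hh,f):
    im,c=load(name); u,v=px(c,[cen])[0]; m=np.array([[f,0,hw-f*u],[0,f,hh-f*v]],float); print(name,u.round(1),v.round(1)); return cv2.warpAffine(im,m,(2*hw,2*hh),flags=cv2.INTER_CUBIC)
key=[.46,-.335,.0]
K[:300,:400]=crop('d0',key,200,150,4)
K[:300,400:]=crop('s8',key,200,150,4)
im,c=load('w4'); K[300:,:400]=cv2.resize(im,(400,300)); print(px(c,[key]))
im,c=load('w8'); K[300:,400:]=top(c,im,.40,.60,.0,.2667,.012,1500)
cv2.imwrite('pics/t8.png',K)
E
```

```text
d0 163.1 283.1
s8 392.2 198.5
[[108.94361389 233.89816254]]Traceback (most recent call last):
  File "<stdin>", line 9, in <module>
ValueError: could not broadcast input array from shape (299,400,3) into shape (300,400,3)
```

```bash
python3 - <<'E'
from h import *
K=np.zeros((600,800,3),np.uint8)
def crop(name,cen,hw,hh,f):
    im,c=load(name); u,v=px(c,[cen])[0]; m=np.array([[f,0,hw-f*u],[0,f,hh-f*v]],float); return cv2.warpAffine(im,m,(2*hw,2*hh),flags=cv2.INTER_CUBIC)
key=[.46,-.335,.0]
K[:300,:400]=crop('d0',key,200,150,4)
K[:300,400:]=crop('s8',key,200,150,4)
im,c=load('w4'); K[300:,:400]=im[100:325,0:300].repeat(1,0) if 0 else cv2.resize(im[100:325,0:300],(400,300),interpolation=cv2.INTER_CUBIC)
im,c=load('w8'); q=top(c,im,.40,.60,.0,.2667,.012,1500); K[300:300+len(q),400:400+q.shape[1]]=q
cv2.imwrite('pics/t8.png',K)
E
```

```text
(no output)
```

View pics/t8.png

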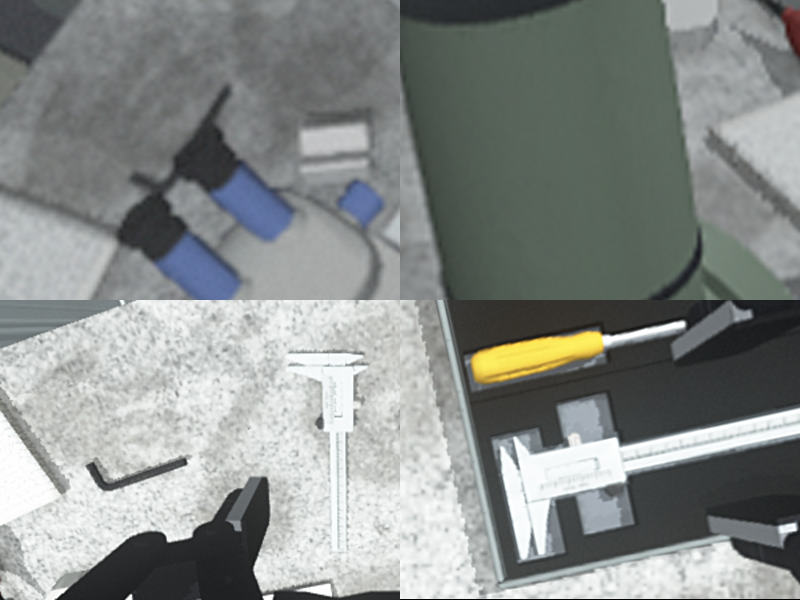

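The composite shows the caliper lying in its pocket (lower right). The key's long leg runs from (186,461) to the bend at (105,487), with the short leg ending at (93,463) (lower left). The microscope's eyepieces lie beside or above it, so I'll triangulate them and the key.

```bash
python3 - <<'E'
from h import *
_,cd=load('d0'); _,cs=load('s0'); _,c4=load('w4')
def tri(u1,u2):
    P=[c[0]@np.c_[c[2],c[3]] for c in(cd,cs)]
    U=[cv2.undistortPoints(np.array([[u]],float),c[0],c[1],P=c[0]).reshape(2,1) for u,c in((u1,cd),(u2,cs))]
    X=cv2.triangulatePoints(P[0],P[1],U[0],U[1]).ravel(); X=X[:3]/X[3]; return X.round(3),(px(cd,[X])-u1).round(1),(px(cs,[X])-u2).round(1)
print(tri((164.4,285.6),(424,110)),tri((150.6,301.9),(424,110)))
for u in((164.4,285.6),(150.6,301.9)): print(w(cd,[u]*5,[.05,.1,.15,.2,.25]).round(3).tolist())
k=w(c4,[[139.5,220.75],[78.75,241],[69.75,222]],[.0045]*3); print(k.round(4), [np.linalg.norm(k[i]-k[1]).round(4) for i in(0,2)],np.degrees(np.arctan2(*(k[0]-k[1])[[1,0]])))
E
```

```text
(array([ 0.555, -0.424,  0.273]), array([[-10.2,   3.6]]), array([[-6. , -1.3]])) (array([ 0.561, -0.453,  0.259]), array([[ 0., -0.]]), array([[0., 0.]]))
[[0.488, -0.352, 0.05], [0.507, -0.363, 0.1], [0.526, -0.375, 0.15], [0.545, -0.386, 0.2], [0.564, -0.398, 0.25]]
[[0.48, -0.416, 0.05], [0.499, -0.425, 0.1], [0.519, -0.434, 0.15], [0.538, -0.442, 0.2], [0.557, -0.451, 0.25]]
[[ 0.4526 -0.2808  0.0045]
 [ 0.4565 -0.3801  0.0045]
 [ 0.4258 -0.3787  0.0045]] [np.float64(0.0993), np.float64(0.0307)] 92.21569777449704
```

Eyepieces are at about (0.56, -0.40…-0.45, 0.26), 13 cm from the grasp axis, so a vertical approach is clear. The long leg's middle is at (0.4547, -0.3328) with the axis at 92.5°. Going there.

Request:
move_arm --moves '[[[0.4, -0.2266, -0.0662, 0, 0, 0, 0], [0.4, -0.2266, -0.0662, 0, 0, 0, 0], [0.4, -0.2266, -0.0662, 0, 0, 0, 0], [0.4, -0.2266, -0.0662, 0, 0, 0, 0], [0.4, -0.2266, -0.0662, 0, 0, 0, 0]]]'

```text
clock: 16.55
position: [0.4714, -0.1002, 0.1739]
tool_rot: [3.141, 0.0, 1.782]
force: [1.0, 0.6, 0.3]
grip_width: 0.0343
finger_force: 0.0
```

Request:
move_arm --moves '[[[0.4, -0.2266, -0.0661, 0.06, 0, 0, 0.027], [0.4, -0.2266, -0.0661, 0.06, 0, 0, 0.027], [0.4, -0.2266, -0.0661, 0.06, 0, 0, 0.027], [0.4, -0.2266, -0.0661, 0.06, 0, 0, 0.027], [0.4, -0.2266, -0.0661, 0.06, 0, 0, 0.027]]]'

```text
clock: 17.05
position: [0.4547, -0.335, 0.113]
tool_rot: [-3.141, 0.0, 1.614]
force: [1.3, -0.2, 1.0]
grip_width: 0.0339
finger_force: 0.0
```

```bash
python3 - <<'E'
from h import *
o=bot.observe(); R=Ro.from_euler('xyz',o['tool_rot']).as_matrix(); print(o['clock'],o['position'], np.degrees(o['tool_rot']),R.T@(np.array([.4547,-.3328,.003])-o['position']))
S=snap('wrist','w9'); c=load('w9')[1]; g=cv2.cvtColor(S,7)
a=(.40,.50,-.35,-.25,.009,2000); T=top(c,g,*a); cv2.imwrite('pics/t9.png',T)
m=(T<70).astype(np.uint8); n,l,st,ce=cv2.connectedComponentsWithStats(m)
for i in range(1,n):
    if st[i,4]>150: 
        P=np.argwhere(l==i); print(st[i]); 
# dark profile along x at several y
for y in(-.275,-.285,-.29,-.295,-.30,-.305,-.31):
    col=T[:,int((-.25-y)*2000)]; d=np.where(col<80)[0]; print(y,(.50-d/2000)[[0,-1]].round(4) if len(d) else None,len(d))
E
```

```text
17.05 [ 0.45472629 -0.33502576  0.11298961] [-1.79982936e+02  3.18077340e-03  9.24722103e+01] [2.23092865e-03 1.02503167e-04 1.09989465e-01]
[ 64  84 135  18 861]
-0.275 None 0
-0.285 [0.455  0.4495] 12
-0.29 [0.455  0.4495] 7
-0.295 [0.4555 0.45  ] 9
-0.3 [0.4555 0.45  ] 8
-0.305 [0.456  0.4505] 12
-0.31 [0.456  0.4505] 12
```

The wrist profile gives the key's axis at x = 0.4541 with its free end at y = -0.282, so its middle is at y = -0.334. Descending.

Request:
move_arm --moves '[[[0.4, 0.001, -0.0005, 0.05, 0, 0, 0], [0.4, 0.001, -0.0005, 0.09, 0, 0, 0], [0.4, 0.001, -0.0005, 0.102, 0, 0, 0], [0.4, 0.001, -0.0005, 0.108, 0, 0, 0], [0.4, 0.001, -0.0005, 0.11, 0, 0, 0]]]'

```text
clock: 17.6
position: [0.4555, -0.3319, 0.0046]
tool_rot: [3.141, 0.001, 1.615]
force: [0.6, -1.1, 0.2]
grip_width: 0.0345
finger_force: 0.0
```

Request:
move_arm --moves '[[[0.4, 0, 0, 0, 0, 0, 0], [0, 0, 0, 0, 0, 0, 0], [0, 0, 0, 0, 0, 0, 0], [0, 0, 0, 0, 0, 0, 0], [0, 0, 0, 0, 0, 0, 0]]]' --force 40

```text
clock: 18.1
position: [0.4556, -0.3319, 0.0048]
tool_rot: [3.14, 0.001, 1.615]
force: [-1.0, 2.1, 9.6]
grip_width: 0.0053
finger_force: 39.4
```

Request:
move_arm --moves '[[[0, 0, 0, -0.01, 0, 0, 0], [0, 0, 0, -0.03, 0, 0, 0], [0, 0, 0, -0.06, 0, 0, 0], [0, 0, 0, -0.1, 0, 0, 0], [0, 0, 0, -0.1, 0, 0, 0]]]'

```text
clock: 18.6
position: [0.4567, -0.3331, 0.1089]
tool_rot: [3.136, 0.004, 1.614]
force: [0.2, -1.1, -0.9]
grip_width: 0.0049
finger_force: 39.1
```

Request:
move_arm --moves '[[[0, 0.24, 0.03, 0, 0, 0, 0], [0, 0.24, 0.03, 0, 0, 0, 0], [0, 0.24, 0.03, 0, 0, 0, 0], [0, 0.24, 0.03, 0, 0, 0, 0], [0, 0.24, 0.03, 0, 0, 0, 0]]]'

```text
clock: 19.1
position: [0.4743, -0.0879, 0.1043]
tool_rot: [3.141, -0.001, 1.616]
force: [0.9, 0.3, 0.4]
grip_width: 0.0052
finger_force: 39.1
```

Request:
move_arm --moves '[[[0, 0.18, 0.165, 0, 0, 0, -0.0267], [0, 0.18, 0.165, 0, 0, 0, -0.0267], [0, 0.18, 0.165, 0, 0, 0, -0.0267], [0, 0.18, 0.165, 0, 0, 0, -0.0267], [0, 0.18, 0.165, 0, 0, 0, -0.0267]]]'

```text
clock: 19.6
position: [0.6325, 0.099, 0.1044]
tool_rot: [3.141, -0.0, 1.784]
force: [-0.5, -1.0, 0.7]
grip_width: 0.0047
finger_force: 39.2
```

Request:
move_arm --moves '[[[0, 0, 0, 0, 0, 0, 0], [0, 0, 0, 0, 0, 0, 0], [0, 0, 0, 0, 0, 0, 0]]]'

```text
clock: 19.9
position: [0.6309, 0.0955, 0.104]
tool_rot: [-3.141, 0.0, 1.782]
force: [-0.5, -0.3, -0.7]
grip_width: 0.0052
finger_force: 39.2
```

```bash
python3 - <<'E'
from fit import *
o=bot.observe(); R=Ro.from_euler('xyz',o['tool_rot']).as_matrix(); print(o['clock'],o['position'], np.degrees(o['tool_rot']),o['grip_width'],R.T@(np.array([.6376,.0997,.03])-o['position']))
S=snap('wrist','w10'); im,c=load('w10')
# key in hand: dark vertical bar; free end (+y) about tool x +50; print world of pocket fit & key edges
zt=o['position'][2]+.004; g=cv2.cvtColor(S,7)
t=np.radians(12.1)
print(fit('w10',KEY,[.6243,.0948,t],lambda W:(W[:,1]<.125)))
ty=R[:,1];tx=R[:,0]
for a in(.02,.03,.04,.046,.049,.052,.055,.06):
    b=np.arange(-.02,.0201,.0005); X=o['position']+tx*a+np.outer(b,ty); X[:,2]=zt; uv=px(c,X).astype(np.float32)
    v=cv2.remap(g,uv[:,:1].copy(),uv[:,1:].copy(),1).ravel(); print(a,v[::2].astype(int).tolist())
E
```

```text
19.9 [0.63088607 0.09552306 0.10399411] [-1.79969048e+02  2.65188996e-02  1.02078106e+02] 0.005179958095135408 [0.00271387 0.00747928 0.07398884]
(array([0.6273, 0.0946]), np.float64(15.98), np.float64(0.636))
0.02 [39, 39, 40, 38, 39, 42, 43, 38, 82, 86, 86, 84, 85, 90, 90, 93, 91, 85, 48, 44, 46, 48, 48, 45, 53, 137, 167, 167, 163, 110, 91, 92, 93, 93, 92, 92, 92, 93, 95, 95, 94]
0.03 [43, 41, 40, 40, 42, 45, 42, 51, 143, 157, 153, 155, 155, 156, 159, 162, 166, 156, 52, 46, 46, 53, 53, 46, 48, 132, 166, 166, 164, 165, 165, 166, 165, 165, 166, 166, 165, 166, 165, 167, 163]
0.04 [37, 37, 36, 36, 37, 36, 36, 37, 37, 38, 44, 44, 44, 45, 42, 43, 43, 45, 44, 46, 45, 49, 48, 44, 41, 130, 156, 140, 148, 134, 43, 46, 47, 46, 46, 47, 47, 47, 47, 48, 48]
0.046 [47, 47, 45, 46, 43, 38, 36, 36, 37, 35, 37, 45, 46, 46, 45, 44, 45, 44, 44, 44, 45, 54, 53, 45, 41, 137, 160, 144, 95, 83, 42, 46, 45, 46, 46, 47, 47, 47, 47, 49, 49]
0.049 [48, 46, 45, 47, 46, 36, 36, 36, 35, 35, 36, 44, 42, 46, 46, 43, 43, 44, 43, 45, 43, 43, 45, 43, 40, 141, 159, 147, 96, 80, 39, 45, 47, 46, 45, 46, 46, 46, 48, 47, 48]
0.052 [49, 48, 46, 45, 45, 36, 35, 37, 36, 35, 35, 43, 44, 44, 43, 43, 44, 44, 45, 44, 41, 99, 161, 157, 158, 157, 157, 145, 96, 76, 40, 45, 45, 43, 47, 45, 46, 47, 47, 48, 46]
0.055 [49, 48, 48, 47, 46, 37, 37, 36, 36, 35, 36, 43, 46, 45, 43, 42, 43, 43, 42, 44, 39, 94, 158, 155, 156, 155, 155, 145, 96, 81, 39, 46, 45, 46, 44, 44, 47, 45, 47, 46, 47]
0.06 [49, 49, 48, 47, 45, 38, 36, 36, 36, 35, 34, 42, 43, 45, 43, 42, 43, 44, 41, 43, 41, 96, 156, 151, 144, 142, 137, 131, 89, 71, 38, 43, 45, 44, 44, 45, 44, 44, 47, 46, 48]
```

```bash
python3 - <<'E'
from h import *
o=bot.observe(); R=Ro.from_euler('xyz',o['tool_rot']).as_matrix(); im,c=load('w10'); g=cv2.cvtColor(im,6)
C=R.T@(-c[2].T@c[3]-o['position']); print('cam in tool',C)
for a in(.028,.032,.04,.044,.048,.05,.052,.054,.056,.058,.06,.063):
    b=np.arange(-.02,.0401,.0005); X=o['position']+R[:,0]*a+np.outer(b,R[:,1]); X[:,2]=.02; uv=px(c,X).astype(np.float32)
    v=cv2.remap(g,uv[:,:1].copy(),uv[:,1:].copy(),1).ravel(); print(a,v[::2].astype(int).tolist())
E
```

```text
cam in tool [ 0.07179255  0.00100245 -0.14315721]
0.028 [37, 35, 36, 36, 44, 44, 45, 45, 44, 44, 44, 43, 44, 44, 45, 45, 44, 45, 44, 44, 46, 48, 48, 45, 43, 41, 41, 101, 162, 158, 147, 123, 94, 96, 82, 51, 46, 47, 47, 46, 45, 47, 47, 46, 47, 48, 46, 47, 48, 48, 47, 47, 51, 50, 50, 49, 50, 50, 50, 50, 52]
0.032 [37, 37, 36, 37, 43, 45, 45, 45, 44, 45, 46, 45, 43, 44, 43, 44, 43, 44, 43, 45, 44, 47, 48, 45, 43, 41, 45, 102, 162, 159, 153, 142, 99, 97, 79, 47, 43, 45, 47, 47, 46, 47, 47, 48, 48, 47, 48, 46, 47, 47, 46, 47, 48, 48, 49, 50, 49, 47, 51, 52, 52]
0.04 [37, 35, 35, 35, 40, 44, 45, 45, 44, 44, 43, 44, 45, 44, 44, 44, 44, 44, 42, 42, 46, 110, 162, 158, 157, 156, 157, 156, 156, 157, 157, 137, 95, 94, 72, 44, 42, 44, 45, 44, 43, 46, 47, 45, 45, 45, 47, 47, 47, 47, 48, 48, 46, 48, 48, 47, 49, 49, 49, 50, 51]
0.044 [36, 36, 34, 37, 41, 44, 44, 43, 42, 45, 44, 44, 44, 45, 43, 42, 42, 42, 45, 39, 44, 107, 161, 158, 157, 156, 157, 156, 156, 158, 158, 146, 97, 94, 80, 47, 42, 46, 44, 44, 46, 46, 45, 45, 46, 46, 45, 46, 47, 48, 47, 48, 48, 47, 49, 47, 49, 50, 51, 49, 51]
0.048 [36, 36, 
[... 1334 characters left out ...]
43, 43, 43, 42, 43, 42, 42, 42, 41, 43, 41, 41, 40, 40, 41, 40, 41, 40, 40, 41, 40, 42, 42, 41, 42, 42, 44, 43, 42, 42, 42, 43, 45, 44, 45, 44, 45, 47, 47, 46, 46, 46, 48, 47, 47, 48, 49, 50, 49, 49]
0.06 [35, 35, 35, 34, 36, 40, 39, 38, 39, 43, 42, 43, 43, 41, 42, 42, 42, 42, 42, 40, 43, 41, 41, 41, 41, 42, 42, 42, 42, 43, 40, 41, 41, 41, 41, 42, 43, 42, 42, 42, 44, 43, 43, 43, 43, 45, 45, 46, 45, 45, 45, 47, 48, 49, 49, 47, 47, 50, 50, 49, 50]
0.063 [35, 35, 36, 35, 36, 36, 34, 35, 42, 42, 45, 45, 43, 43, 43, 41, 43, 41, 40, 40, 43, 40, 40, 41, 42, 41, 42, 41, 42, 42, 41, 42, 41, 43, 39, 42, 42, 43, 44, 42, 43, 44, 44, 44, 45, 45, 45, 46, 45, 46, 47, 47, 46, 47, 48, 47, 49, 49, 50, 50, 51]
```

The pocket centreline is 6.5–7.5 mm along tool y from the TCP and the pocket end matches +2.6 mm along tool x; the key is parallel to it. Lowering with that correction.

Request:
move_arm --moves '[[[0, 0.0026, 0.0068, 0.03, 0, 0, 0], [0, 0.0026, 0.0068, 0.065, 0, 0, 0], [0, 0.0026, 0.0068, 0.073, 0, 0, 0], [0, 0.0026, 0.0068, 0.076, 0, 0, 0], [0, 0.0026, 0.0068, 0.078, 0, 0, 0]]]'

```text
clock: 20.45
position: [0.638, 0.1, 0.027]
tool_rot: [3.14, 0.0, 1.782]
force: [0.1, -0.6, -0.2]
grip_width: 0.0051
finger_force: 39.2
```

Request:
move_arm --moves '[[[0, 0, 0, 0.002, 0, 0, 0], [0, 0, 0, 0.004, 0, 0, 0], [0, 0, 0, 0.006, 0, 0, 0], [0, 0, 0, 0.0075, 0, 0, 0], [0, 0, 0, 0.0075, 0, 0, 0]]]'

```text
clock: 20.95
position: [0.6374, 0.1005, 0.0182]
tool_rot: [-3.141, -0.0, 1.783]
force: [0.2, 0.1, 0.2]
grip_width: 0.005
finger_force: 39.2
```

Underside is 6.6 mm below the foam top with no contact, so it's in the pocket. Finishing and releasing.

Request:
move_arm --moves '[[[0, 0, 0, 0.0015, 0, 0, 0], [0, 0, 0, 0.003, 0, 0, 0], [0, 0, 0, 0.003, 0, 0, 0], [0.25, 0, 0, 0.003, 0, 0, 0], [0.25, 0, 0, 0.0025, 0, 0, 0]]]'

```text
clock: 21.45
position: [0.6374, 0.1005, 0.0158]
tool_rot: [-3.141, -0.0, 1.782]
force: [-0.5, 0.2, -0.2]
grip_width: 0.0211
finger_force: 0.0
```

Request:
move_arm --moves '[[[0.25, 0, 0, 0, 0, 0, 0], [0.25, 0, 0, -0.02, 0, 0, 0], [0.25, 0, 0, -0.06, 0, 0, 0], [0.25, 0, 0, -0.11, 0, 0, 0], [0.25, 0, 0, -0.16, 0, 0, 0]]]'

```text
clock: 21.95
position: [0.6371, 0.1003, 0.1775]
tool_rot: [-3.141, 0.0, 1.782]
force: [0.5, 0.4, 0.4]
grip_width: 0.021
finger_force: 0.0
```

Request:
move_arm --moves '[[[0.25, -0.11, 0, -0.03, 0, 0, 0], [0.25, -0.11, 0, -0.03, 0, 0, 0], [0.25, -0.11, 0, -0.03, 0, 0, 0], [0.25, -0.11, 0, -0.03, 0, 0, 0]]]'

```text
clock: 22.35
position: [0.661, -0.0103, 0.2066]
tool_rot: [3.141, 0.001, 1.778]
force: [-1.1, 1.0, -0.4]
grip_width: 0.0212
finger_force: 0.0
```

```bash
python3 - <<'E'
from h import *
o=bot.observe(); print(o['clock'],o['position'],o['grip_width'])
S=snap('wrist','w11'); im,c=load('w11'); g=cv2.cvtColor(im,6); snap('scene','s11')
# profiles in key_seat frame at key top height if seated (0.019) : is dark key centred in the pocket?
t=np.radians(12.1); Rz=np.array([[np.cos(t),-np.sin(t)],[np.sin(t),np.cos(t)]]); s0=np.array([.6243,.0948])
def prof(s,xs,ys,z):
    L=np.stack(np.broadcast_arrays(xs,ys),-1)/1000; W=np.c_[s+L@Rz.T,np.full(len(L),z)]; uv=px(c,W).astype(np.float32); return cv2.remap(g,uv[:,:1].copy(),uv[:,1:].copy(),1).ravel().astype(int).tolist()
xs=np.arange(-20.,50,2)
for y in(48,30,10,0,-10,-25): print('x',y,prof(s0,xs,y,.019))
ys=np.arange(-60.,62,2); print('y@14',prof(s0,14.,ys,.019)); print('short',prof(s0,0.,np.arange(-66.,-30,1),.019))
E
```

```text
22.35 [ 0.66097661 -0.0102603   0.20659262] 0.02121562210424562
x 48 [31, 33, 31, 33, 40, 40, 40, 39, 39, 38, 39, 39, 38, 39, 106, 135, 55, 50, 56, 57, 88, 51, 41, 43, 41, 43, 43, 45, 43, 43, 44, 44, 45, 46, 46]
x 30 [41, 40, 40, 41, 40, 42, 40, 41, 40, 42, 41, 40, 41, 36, 114, 115, 55, 54, 63, 65, 89, 52, 42, 44, 44, 43, 44, 43, 44, 43, 45, 45, 45, 47, 47]
x 10 [42, 40, 37, 125, 147, 146, 148, 148, 146, 146, 146, 150, 150, 149, 144, 105, 61, 58, 76, 81, 151, 149, 149, 156, 154, 151, 149, 152, 150, 146, 137, 111, 59, 45, 47]
x 0 [42, 40, 36, 142, 149, 147, 146, 147, 150, 154, 153, 154, 154, 155, 153, 109, 64, 60, 69, 78, 151, 147, 153, 153, 156, 155, 155, 155, 155, 157, 144, 94, 60, 45, 48]
x -10 [40, 41, 40, 94, 118, 145, 129, 102, 122, 122, 130, 152, 126, 125, 157, 111, 62, 64, 80, 76, 142, 125, 149, 133, 109, 123, 129, 138, 155, 127, 99, 95, 66, 47, 49]
x -25 [39, 39, 41, 40, 41, 40, 40, 41, 40, 42, 42, 41, 42, 44, 102, 96, 59, 57, 64, 68, 89, 56, 43, 46, 44, 45, 46, 47, 46, 48, 47, 48, 46, 48, 48]
y@14 [43, 42, 47, 91, 102, 99, 80, 61, 60, 69, 58, 62, 59, 55, 53, 54, 54, 56, 59, 62, 62, 55, 56, 52, 54, 64, 58, 56, 58, 61, 60, 57, 59, 63, 55, 58, 54, 57, 58, 54, 56, 55, 55, 51, 51, 54, 52, 54, 55, 51, 55, 50, 55, 55, 50, 51, 47, 24, 36, 38, 39]
short [42, 41, 42, 42, 41, 44, 42, 41, 39, 38, 44, 63, 88, 92, 83, 69, 59, 60, 77, 76, 57, 49, 57, 74, 85, 84, 78, 61, 46, 40, 40, 40, 40, 41, 41, 40]
```

The key shows light pocket floor on both sides along its whole length, including the short leg, so it is lying in the pocket. The caliper and brush were already checked. Handing in.

```bash
python3 -c "
from workcell import bot
print(bot.job_done())"
```

```text
the job is handed in; nothing more can be done
None
```

I handed the job in at about 22 s: the brush is flat on the bare bench, and the caliper and hex key are each down in their own pockets by the camera checks; the loupe, V block and stone were not touched, and the judge returned no verdict.

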